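# Press a stud into a heat sink with bench-mounted locking pliers

## Robot

A 6-joint arm with a two-finger parallel gripper is mounted at the origin on the work surface. World frame = base frame: x ahead of the robot, y to its left, z up, the work surface at z = 0. Lengths are in mm, angles in rad, forces in N, time in s.
With the tool pointing down it reaches from about 300 to 775 mm from the base axis. Payload 14.6 kg.
Tool frame: the origin (TCP) lies between the finger pads; the fingertips stand 22 mm ahead of it and the grasp point (between the pads) lies 3 mm ahead of it (manip.tcp_to_tips is the distance from the TCP to the fingertips, in mm); y points along the fingers, z is the direction in which the jaws open and shut, and the axes are right-handed (so a half turn about y gives the same grasp; the last joint's range is limited). The gripper opens to 94 mm and grips with 3 to 60 N. Pads are 16 mm wide; open, the fingers measure 119 mm over their backs; the gripper's body (75 mm by 177 mm) begins 78 mm behind the grasp point.
Start: joints at [1.109, 0.3, 1.521, -0, 1.321, -0.067], TCP at [211.54, 507.681, 227.446] pointing down, gripper open.
Joint ranges: [-3.03, 3.03], [-0.79, 2.21], [0.23, 2.52], [-1.04, 4.18], [0, 3.07], [-2.55, 2.55]. Speed limits (rad/s): [2.22, 2.22, 2.57, 3.14, 3.14, 3.14].

## Interface

Orientations are given as [roll, pitch, yaw] about the fixed x, y, z axes, in that order (R = Rz(yaw) Ry(pitch) Rx(roll)).
In Python, from cell import manip gives the robot as it stands.
- The arm moves only by the shell command python3 -m jog 'ROWS' [OPENING] [FORCE]. ROWS is JSON, one flat list of numbers, 6 for each row, row after row: the shift along the tool's x, y, z in mm, then the turn, a rotation vector about the tool's x, y, z in degrees. A call has 1 to 10 rows; each row is the pose to reach, as a shift and turn from the pose commanded when the call began, along the tool's axes at that moment; what a row does not reach only later rows make up. A row lasts 1/12 s, in which the tool goes at most 41.7 mm and 7.16 degrees, less where a joint would pass 70% of its speed; a pose out of reach is approached as far as the arm can. A call with a gripper value outside its range is refused whole. OPENING is the finger opening in mm, from 0 to 94, set as the call begins (- or left out, the last holds). The fingers move at their own pace and stop on an object; FORCE is the grip in N (left out, the last holds). Time passes only in rows, so rows that repeat a pose let the fingers close. It gives the time, the measured TCP pose, the force and the opening at its end, in the units of the state.
- manip.read_state(): the state, without advancing time (a new reading comes with each control period).
- manip.camera(name): name is "side" or "top"; returns a dict with "img" (384x512x3 uint8, red, green, blue), "intrinsics" (3x3 intrinsics, pixels), "origin" and "orientation" of the camera in the world. Camera axes: x right, y down, z forward; pixel columns grow to the right and rows downward; lengths in mm; the calibration is good to about 2 mm. A picture is of the moment at which its call begins. There is no depth.
- manip.sign_off(): hands the job in, once; it reports no verdict.
Trained networks look in a picture, given as the dict that the camera call returned (one of the last four; its "shot" number tells which), for a name from the list of things; names that differ only in an ending like _2 or _b are one class to them, and where a whole thing is asked for, a point or a joint stands for the part that bears it (a point fixed in the world has none). Each returns a list of dicts, best first, with "score" (0 to 1); they miss things now and then, are a little off and sometimes report something else, mostly with a low value. They report only what shows in the picture. A call takes as long as a camera call.
- manip.masks_of(thing, picture): "pixels" (384x512 bool, what is visible of it) and "xy" ([column, row] in pixels, amid what is visible of it).
- manip.tip_of(thing, picture): "xy" ([column, row] in pixels: a listed point, or the origin of a listed thing).
The state is a dict: "clock": time; "joints": joint angles; "qd": joint speeds; "effort": joint torques, N m; "eef_pos": TCP position; "eef_rot": TCP orientation; "wrist_force": force on the tool from outside, world axes, zero at the start; "moment": the same for the moment, N m; "finger_gap": finger opening in mm.
Only numpy, scipy, OpenCV 4.12 (cv2) and the standard library are available. Lean on these libraries where they do the work, as an engineer would, in place of code of your own. Each camera call takes 0.05 s, during which the arm holds its last target.

## Task

Slide the finned heat sink along its rail until it sits hard against the end stop, then squeeze the moving handle of the locking pliers until the toggle goes over centre and the pliers stay locked with your hand off them, the stud pressed fully into the heat sink. Then pull the release lever and swing the pliers open again until the jaw stands wide clear of the stud (10 mm or more), leaving the heat sink at its stop and the stud fully in. Feel your way: the linkage bends if anything on the pliers stand is pushed harder than about 35 N; leave the other things on the bench where they are.

Things in the scene. Friction and masses are not known exactly. Their poses are not given: they have to be found in the camera images.
- pliers: Fixed steel stand carrying locking pliers that lie flat 75 mm above the bench; all swings are about vertical pins. Origin on the bench, about half-way along the plate. x along the pliers to the jaws, y from the moving handle's side to the fixed side. In mm: fixed jaw x -15..85, y 46..66; fixed handle with adjusting screw x -145..-10, y 39..61; tops at z 86; plate 345x130x10.
- handle_pin (a point): Pin of the moving handle: x -60, y -30 mm of pliers. The handle starts open; its worn pin has up to 0.28 rad of free play (unknown at the start) before it drives the toggle through another 0.66 rad; it stays where it is left. Locked, its end points from 0.08 rad outside to 0.20 rad inside of parallel with the pliers, as the adjusting screw is set: unknown, found by feel.
- handle_grip (a point): On the moving handle's centre line, 112 mm from its pin, z 75 mm. Steel bar 18 mm thick, z 65..81 mm, ends 135 mm from the pin. Site x: along the handle to its pin; y: inwards, to the fixed handle; outer face at y -9 mm. Pushed here the force rises to about 10 N as the stud goes in, falls to 0 over centre, the handle snaps on some 7 mm to a rigid stop and stays locked.
- lever_tail (a point): Centre of the release lever's tail: a dark steel blade 46 mm long, 8 mm thick, z 63..93 mm, beyond the moving handle's end, 167 mm from the handle's pin. The lever lies on top of the handle, its own pin 87 mm from this point; in line with the handle once that is squeezed. Site x: along the lever to its pin; y: inwards, to the fixed handle. Pull it outwards (point -y) by its inner face.
- lever (a joint): Angle of the release lever to its rest, rad: 0 at rest (light spring), 0.7 fully pulled. Locked pliers: 3 to 35 mm of free travel at the tail, then 10 to 25 mm at about 3 N until the toggle goes back over centre and springs partly open. Pulling on (2 N) brings the handle with it to its open stop.
- jaw: The moving jaw of the pliers, steel, 75 mm long, on a vertical pin at its origin. It closes towards +y of pliers as the handle is squeezed.
- jaw_nose (a point): Middle of the pressing face of the moving jaw's nose (16 mm wide), at the height of the working plane. It meets the stud's head only when the heat sink is at its stop.
- sink (a joint): Distance of the finned aluminium heat sink (40 mm along x, 28 mm along y, 52 mm high, z 45..97 mm) from the end stop of its guide rail, m: 0 = against the stop, up to 0.055. It slides along x of pliers with about 3 N of friction; the stop has a rubber face; there it is centred at x 75, y 28 mm of pliers.
- sink_end (a point): Centre of the heat sink's end face away from the end stop, the face to push on (28 mm wide, 52 mm high; z 71 mm). x axis points out of that face, away from the stop.
- stud (a joint): How far the brass stud has been pressed into the heat sink, m: 0 at the start, 0.006 fully in. It takes about 15 N along +y of pliers.
- stud_head (a point): Centre of the outer end of the stud (head 16 mm across), on the heat sink's side towards the moving jaw; z 75 mm.
- spool: Bystander: solder spool, 52 mm across, 46 mm high, standing behind the pliers (on their fixed side). Origin at its underside.
- flux_jar: Bystander: small jar, 44 mm across, 45 mm high, behind the pliers. Origin at its underside.
- spare_sink: Bystander: another small heat sink, 40 x 30 x 24 mm, lying on the bench behind the pliers. Origin at its underside.
- relay: Bystander: black relay, 20 x 12 x 14 mm, lying on the base plate (top at z 10 mm) below the handles. Origin at its underside.

How it is judged:
By the outcome, as a careful person would: the job done as asked, in the order asked, and still so for the second after the job is handed in, with the robot touching nothing.
It also fails if it takes over 72 s, if anything falls off the work surface, if the arm or the gripper's body presses on something with over 40 N, if the wrist force passes 120 N, or if a joint passes its speed limit or range.

## Working session

There is one attempt and no reset: what is moved stays moved. The work goes in short steps, Python scripts to look and compute and a shell command to move; the robot and the scene stay as the last step left them, time stands still between calls to the robot, and variables do not carry over. Pictures are saved under pics/ and viewed, and the job is handed in when it is done.

```bash
ls; mkdir -p pics
cat > h.py <<'E'
import numpy as np, cv2
from cell import manip
from scipy.spatial.transform import Rotation as R
def cam(n):
    p=manip.camera(n); return p
def save(p,name,scale=1.5):
    im=cv2.cvtColor(p["img"],cv2.COLOR_RGB2BGR); im=cv2.resize(im,None,fx=scale,fy=scale,interpolation=cv2.INTER_CUBIC); cv2.imwrite("pics/"+name,im)
def camR(p):
    o=np.array(p["orientation"],float)
    return o if o.shape==(3,3) else R.from_euler('xyz',o).as_matrix()
def atz(p,xy,z):
    K=np.array(p["intrinsics"]); d=camR(p)@np.linalg.solve(K,[xy[0],xy[1],1.]); o=np.array(p["origin"],float)
    return o+d*(z-o[2])/d[2]
def proj(p,X):
    K=np.array(p["intrinsics"]); c=camR(p).T@(np.array(X,float)-np.array(p["origin"])); q=K@c; return q[:2]/q[2]
def tri(ps,xys):
    A=np.zeros((3,3));b=np.zeros(3)
    for p,xy in zip(ps,xys):
        d=camR(p)@np.linalg.solve(np.array(p["intrinsics"]),[xy[0],xy[1],1.]); d/=np.linalg.norm(d); M=np.eye(3)-np.outer(d,d); A+=M; b+=M@np.array(p["origin"])
    return np.linalg.solve(A,b)
E
python3 - <<'E'
from h import *
s=manip.read_state(); print(s)
for n in("side","top"):
    p=cam(n); save(p,n+"0.png"); print(n,p["origin"],p["orientation"],p["intrinsics"])
    for t in ["pliers","handle_pin","handle_grip","lever_tail","jaw","jaw_nose","sink_end","stud_head","spool","flux_jar","spare_sink","relay"]:
        r=manip.tip_of(t,p)[:2]; print(t,[(np.round(a["xy"],1).tolist(),round(a["score"],2)) for a in r])
E
```

```text
pics
{'clock': 0.0, 'joints': array([ 1.10937504e+00,  3.00480405e-01,  1.52155734e+00,  3.00420177e-06,
        1.32071717e+00, -6.66035446e-02]), 'qd': array([-0.00082049, -0.00059023,  0.00205223, -0.00168119,  0.00085458,
        0.00055307]), 'effort': array([-7.10666809e-04, -5.31784666e+01, -3.52735770e+01,  7.07986252e-02,
        2.43898766e-02, -5.03134046e-06]), 'eef_pos': array([211.45210875, 507.47650759, 226.89126189]), 'eef_rot': array([-1.57195581e+00,  8.02566576e-05, -3.94818531e-01]), 'wrist_force': array([-0.04500677,  0.20173574,  0.07462569]), 'moment': array([ 0.00642563, -0.03138577,  0.02183744]), 'finger_gap': 94.07573747194932}
side [386.2639244  385.91366397 624.80321225] [-2.46085732  0.00290686 -2.65017411] [[394.57149785   0.         257.04509933]
 [  0.         394.57149785 190.55429093]
 [  0.           0.           1.        ]]
pliers [([258.0, 218.1], 0.92)]
handle_pin [([257.5, 222.9], 0.83)]
handle_grip [([276.8, 286.0], 0.88)]
lever_tail [([267.6, 324.8], 0.95), ([280.6, 142.2], 0.72)]
jaw [([268.8, 197.4], 0.57)]
jaw_nose [([282.2, 166.7], 0.98)
[... 334 characters left out ...]
84592966] [-2.96823922 -0.00782423 -1.54503451] [[420.17398167   0.         256.23018258]
 [  0.         420.17398167 196.52076935]
 [  0.           0.           1.        ]]
pliers [([271.9, 215.9], 0.62)]
handle_pin []
handle_grip [([193.6, 262.0], 0.77)]
lever_tail [([161.9, 266.3], 0.93), ([240.8, 221.4], 0.19)]
jaw [([274.7, 214.5], 0.56), ([284.4, 145.8], 0.38)]
jaw_nose [([317.7, 216.2], 0.6)]
sink_end [([338.6, 194.7], 0.71), ([206.7, 222.1], 0.51)]
stud_head [([162.0, 266.0], 0.51), ([325.4, 205.2], 0.48)]
spool [([233.7, 152.2], 0.58)]
flux_jar [([283.6, 144.7], 0.86), ([193.3, 264.0], 0.71)]
spare_sink [([329.0, 157.4], 0.56)]
relay [([194.5, 261.7], 0.68), ([204.5, 226.0], 0.63)]
```

View pics/side0.png

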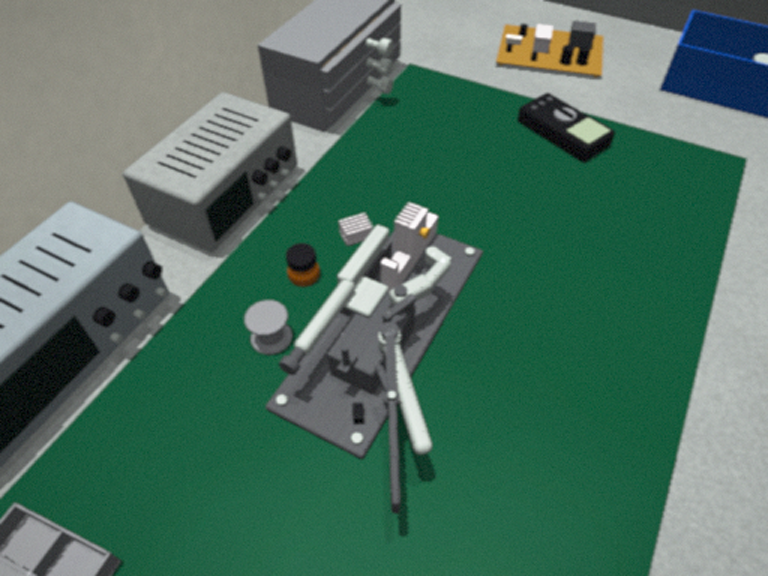

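View pics/top0.png

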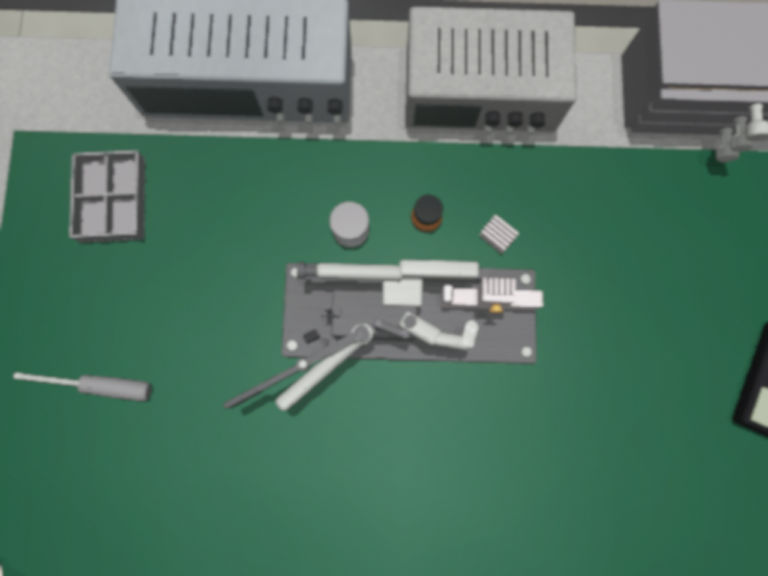

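Run:
```python
from h import *
S=cam("side");T=cam("top")
for n,a,b,z in [("grip",[276.8,286],[193.6,262],75),("tail",[267.6,324.8],[161.9,266.3],78),("nose",[282.2,166.7],[317.7,216.2],75),("sinkend",[279.7,143.5],[338.6,194.7],71),("stud",[287.7,154.2],[325.4,205.2],75),("pin",[257.5,222.9],None,75),("pliers",[258,218],[271.9,215.9],0),("spool",[180,226],[233.7,152.2],0),("jar",[198.9,183.4],[283.6,144.7],0),("spare",[238.8,154.5],[329,157.4],0),("relay",[238.6,275.5],[204.5,226],10)]:
    print(n,"S",atz(S,a,z).round(1), "T",atz(T,b,z).round(1) if b else None, "tri",tri([S,T],[a,b]).round(1) if b else None)
```

```text
grip S [484.8 142.5  75. ] T [481.2 145.   75. ] tri [482.4 144.6  80.5]
tail S [469.7 202.2  78. ] T [471.8 202.2  78. ] tri [470.8 202.1  77. ]
nose S [583.2 -79.2  75. ] T [572.4 -84.   75. ] tri [578.3 -82.6  72.7]
sinkend S [ 616.5 -136.7   71. ] T [ 615.3 -124.5   71. ] tri [ 611.2 -121.7   86.7]
stud S [ 588.1 -113.7   75. ] T [593.7 -98.5  75. ] tri [586.3 -96.7  92.8]
pin S [564.1  55.4  75. ] T None tri None
pliers S [ 5.929e+02 -2.000e-01  0.000e+00] T [580.3  -0.9   0. ] tri [585.4   1.3   4.9]
spool S [715.   85.9  -0. ] T [713.9  82.6   0. ] tri [716.3  83.3  -4.7]
jar S [741.8 -19.6   0. ] T [733.3 -22.8   0. ] tri [ 7.377e+02 -2.120e+01 -7.000e-01]
spare S [ 710.3 -130.5    0. ] T [ 708.1 -119.2    0. ] tri [ 702.6 -116.5   16.8]
relay S [562.5 127.1  10. ] T [554.8 135.7  10. ] tri [555.  134.3  28.5]
```

Run:
```python
from h import *
S=cam("side");T=cam("top")
c=[atz(T,np.array(q)/1.5,10) for q in [(287,264),(535,268),(536,361),(284,358)]]
for a in c: print(a.round(1))
print("ctr",np.mean(c,0).round(1))
d=(c[1]-c[0]+c[2]-c[3])/2; print(np.linalg.norm(d),d, np.linalg.norm(c[0]-c[3]))
for p,n,(x0,y0,x1,y1) in [(S,"sc.png",(210,120,340,250)),(T,"tc.png",(180,165,370,275))]:
    im=cv2.cvtColor(p["img"],cv2.COLOR_RGB2BGR)[y0:y1,x0:x1]; f=min(800/(x1-x0),600/(y1-y0)); cv2.imwrite("pics/"+n,cv2.resize(im,None,fx=f,fy=f,interpolation=cv2.INTER_CUBIC)); print(n,f)
```

```text
[657.7 167.8  10. ]
[ 661.4 -174.7   10. ]
[ 533.3 -174.    10. ]
[528.4 165.1  10. ]
ctr [595.2  -3.9  10. ]
340.7909377077817 [   4.33380302 -340.76338033    0.        ] 129.3345624806423
sc.png 4.615384615384615
tc.png 4.2105263157894735
```

View pics/sc.png

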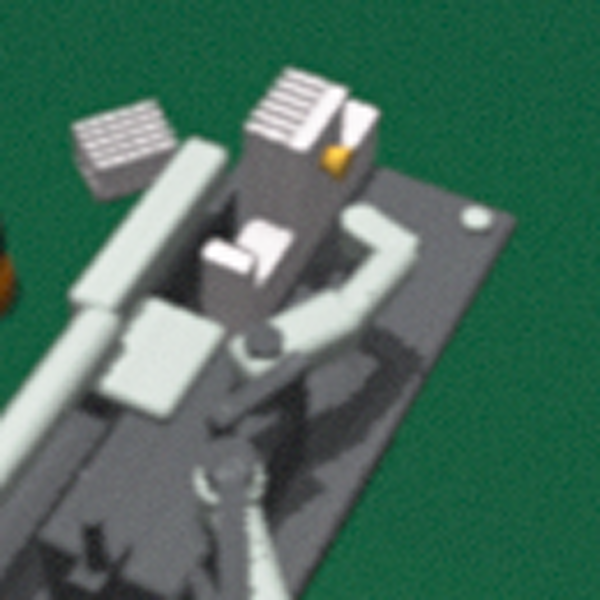

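View pics/tc.png

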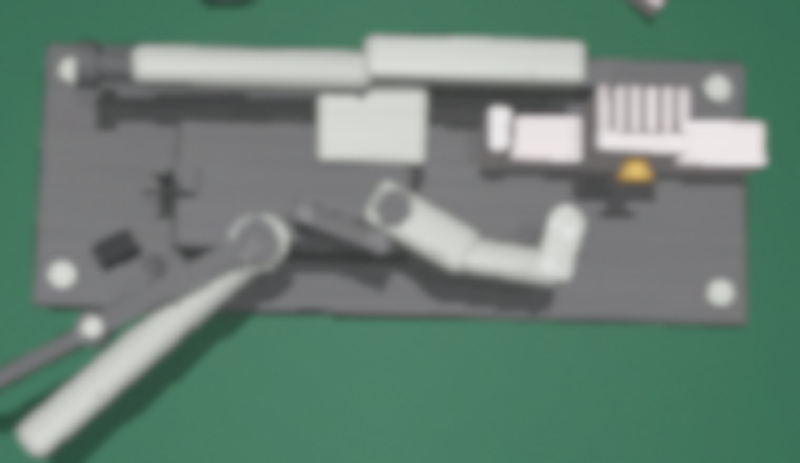

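Run:
```python
from h import *
S=cam("side");T=cam("top")
def t(u,v,z): return atz(T,(180+u/4.2105,165+v/4.2105),z)
def s(u,v,z): return atz(S,(210+u/4.6154,120+v/4.6154),z)
for n,q in [("jawTL",t(366,36,86)),("jawTR",t(585,42,86)),("jawBR",t(585,82,86)),("jawBL",t(366,80,86)),("screwend",t(78,68,80)),("handle pin",t(258,242,86)),("handle end",t(35,440,81)),("jawpin",t(393,206,86)),("nose",t(567,210,80)),("stud",t(635,165,75)),("sinkTL",t(597,87,97)),("sinkTR",t(690,90,97)),("sinkBR",t(690,137,97)),("sinkBL",t(597,133,97)),("rail R",t(767,143,45)),
 ("S fixedjaw far L",s(190,137,86)),("S fixedjaw far R",s(230,152,86)),("S jaw near",s(72,295,86)),("S stud",s(335,160,75)),("S sink nearL",s(247,125,97)),("S sink nearR",s(310,150,97)),("S far R",s(345,88,97)),("S far L",s(288,68,97)),("S pin",s(235,470,86)),("S jawpin",s(265,342,86))]: print(n,q.round(1))
m=manip.masks_of("lever_tail",T); print([(a["score"],a["pixels"].sum(),a["xy"]) for a in m])
for nm in["sink","stud","lever","handle_grip"]:
  for P in (S,T):
    m=manip.masks_of(nm,P)
    for a in m[:1]:
      y,x=np.nonzero(a["pixels"]); print(nm,a["score"],x.min(),x.max(),y.min(),y.max())
```

```text
jawTL [649.5  13.7  86. ]
jawTR [649.4 -84.6  86. ]
jawBR [631.1 -84.6  86. ]
jawBL [629.3  13.3  86. ]
screwend [632.5 142.8  80. ]
handle pin [555.4  59.1  86. ]
handle end [467.3 153.1  81. ]
jawpin [5.73e+02 1.00e-01 8.60e+01]
nose [574.1 -77.5  80. ]
stud [ 595.9 -108.8   75. ]
sinkTL [626.7 -88.2  97. ]
sinkTR [ 626.5 -129.2   97. ]
sinkBR [ 605.5 -129.    97. ]
sinkBL [606.1 -88.2  97. ]
rail R [ 612.9 -176.2   45. ]
S fixedjaw far L [651.1 -81.7  86. ]
S fixedjaw far R [632.4 -81.8  86. ]
S jaw near [650.2  14.8  86. ]
S stud [ 596.3 -107.9   75. ]
S sink nearL [628.4 -89.2  97. ]
S sink nearR [599.3 -88.5  97. ]
S far R [ 602.4 -127.7   97. ]
S far L [ 628.9 -127.4   97. ]
S pin [556.6  57.5  86. ]
S jawpin [5.738e+02 4.000e-01 8.600e+01]
[(0.7, np.int64(240), [181.5, 252.4])]
sink 0.88 263 285 136 169
sink 0.69 318 343 186 207
stud 0.62 280 286 152 158
stud 0.56 327 334 202 207
lever 0.8 251 266 244 340
handle_grip 0.58 253 286 224 301
handle_grip 0.7 184 248 216 272
```

```bash
cat >> h.py <<'E'
O=np.array([584.7,-0.8]); YAW=-np.pi/2+0.008
ex=np.array([np.cos(YAW),np.sin(YAW)]); ey=np.array([-ex[1],ex[0]])
def P2W(x,y): return O+ex*x+ey*y
def W2P(X,Y): d=np.array([X,Y])-O; return np.array([d@ex,d@ey])
def Rt(yaw): return R.from_euler('xyz',[-np.pi/2,0,yaw])
def row(pos,yaw,p0=None,r0=None):
    s=manip.read_state()
    p0=np.array(s["eef_pos"] if p0 is None else p0); R0=R.from_euler('xyz',s["eef_rot"]) if r0 is None else r0
    d=R0.inv().apply(np.array(pos)-p0); w=(R0.inv()*Rt(yaw)).as_rotvec(degrees=True)
    return np.r_[d,w].round(1).tolist()
def st():
    s=manip.read_state(); print(round(s["clock"],2),"pos",np.round(s["eef_pos"],1),"yaw",round(s["eef_rot"][2],3),"F",np.round(s["wrist_force"],1),"gap",round(s["finger_gap"],1))
E
python3 - <<'E'
from h import *
print(row([613,-157,227.4],0,[211.54,507.68,227.446],Rt(-0.395)))
print(P2W(128,28),P2W(95,28))
E
```

```text
[626.3, 0.0, -459.0, 0.0, -22.6, 0.0]
[ 613.72309308 -128.57190641] [613.4590959  -95.57296241]
```

```bash
python3 -m jog '[626.3,0,-459,0,-22.6,0, 626.3,0,-459,0,-22.6,0, 626.3,0,-459,0,-22.6,0, 626.3,0,-459,0,-22.6,0, 626.3,0,-459,0,-22.6,0, 626.3,0,-459,0,-22.6,0, 626.3,0,-459,0,-22.6,0, 626.3,0,-459,0,-22.6,0, 626.3,0,-459,0,-22.6,0, 626.3,0,-459,0,-22.6,0]' 0 20; python3 -c "
from h import *
st(); print(row([613,-157,227.4],0))"
```

```text
clock: 2.88
eef_pos: [423.4, 156.6, 227.8]
eef_rot: [-1.571, -0.001, -0.0]
wrist_force: [1.2, 1.1, -0.2]
finger_gap: 31.0
2.88 pos [423.4 156.6 227.8] yaw -0.0 F [ 1.2  1.1 -0.2] gap 31.0
[189.7, 0.5, -313.5, -0.0, -0.0, 0.0]
```

```bash
python3 -m jog '[189.6,0,-313.6,0,0,0, 189.6,0,-313.6,0,0,0, 189.6,0,-313.6,0,0,0, 189.6,0,-313.6,0,0,0, 189.6,0,-313.6,0,0,0, 189.6,0,-313.6,0,0,0, 189.6,0,-313.6,0,0,0, 189.6,0,-313.6,0,0,0, 189.6,0,-313.6,0,0,0, 189.6,0,-313.6,0,0,0]'; python3 -c "
from h import *
st(); print(row([613,-157,82],0))"
```

```text
clock: 3.72
eef_pos: [613.5, -159.9, 226.1]
eef_rot: [-1.571, 0.001, -0.004]
wrist_force: [-0.6, 1.3, -0.3]
finger_gap: 0.6
3.72 pos [ 613.5 -159.9  226.1] yaw -0.004 F [-0.6  1.3 -0.3] gap 0.6
[-0.3, 144.1, 3.0, 0.0, -0.2, -0.1]
```

```bash
python3 -m jog '[0,36,0,0,0,0, 0,72,0,0,0,0, 0,108,0,0,0,0, 0,135,0,0,0,0, 0,144,0,0,0,0, 0,144,0,0,0,0, 0,144,0,0,0,0]'; python3 -c "
from h import *
st()
p=cam('side'); save(p,'s1.png')"
```

```text
clock: 4.3
eef_pos: [612.8, -155.1, 84.9]
eef_rot: [-1.571, -0.001, -0.0]
wrist_force: [-0.3, 0.4, 1.5]
finger_gap: 0.6
4.3 pos [ 612.8 -155.1   84.9] yaw -0.0 F [-0.3  0.4  1.5] gap 0.6
```

View pics/s1.png

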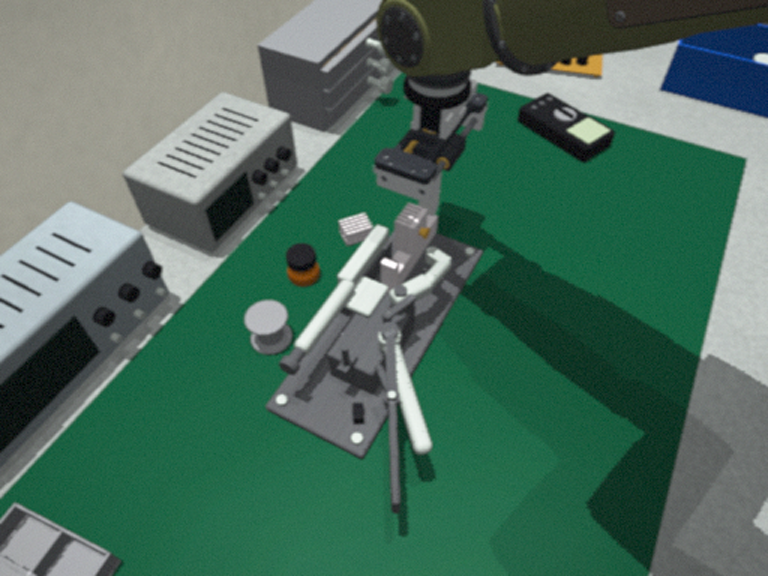

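```bash
python3 -m jog '[0,0,8,0,0,0, 0,0,13,0,0,0, 0,0,18,0,0,0, 0,0,23,0,0,0, 0,0,28,0,0,0, 0,0,32,0,0,0, 0,0,36,0,0,0, 0,0,39,0,0,0, 0,0,41,0,0,0, 0,0,41,0,0,0]'
```

```text
clock: 5.18
eef_pos: [612.2, -113.6, 83.3]
eef_rot: [-1.57, 0.0, -0.0]
wrist_force: [0.6, -0.1, 0.3]
finger_gap: 0.3
```

```bash
python3 -m jog '[0,0,1,0,0,0, 0,0,2,0,0,0, 0,0,3,0,0,0, 0,0,3,0,0,0]'
```

```text
clock: 5.52
eef_pos: [612.1, -111.0, 83.3]
eef_rot: [-1.571, 0.0, -0.0]
wrist_force: [-0.2, -1.3, 0.2]
finger_gap: 0.1
```

```bash
python3 -c "
from h import *
p=cam('side'); im=cv2.cvtColor(p['img'],cv2.COLOR_RGB2BGR)[110:220,220:340]; cv2.imwrite('pics/s2.png',cv2.resize(im,None,fx=5,fy=5,interpolation=2))
T=cam('top'); im=cv2.cvtColor(T['img'],cv2.COLOR_RGB2BGR)[165:275,180:370]; cv2.imwrite('pics/t2.png',cv2.resize(im,None,fx=4,fy=4,interpolation=2))
"
```

```text
(no output)
```

View pics/s2.png

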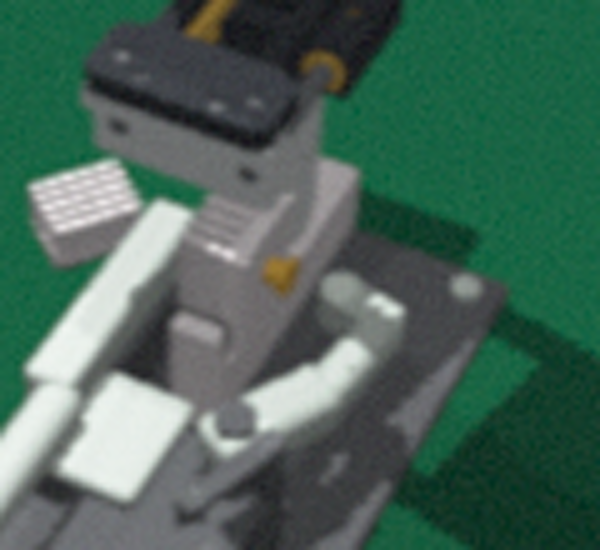

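Sink has moved along and its front nearly meets the stop (about (200,330)); a few mm to go. Continue in fine steps.

```bash
python3 -m jog '[0,0,1,0,0,0, 0,0,2,0,0,0, 0,0,3,0,0,0, 0,0,3,0,0,0]'
```

```text
clock: 5.95
eef_pos: [612.1, -107.9, 83.3]
eef_rot: [-1.571, 0.0, -0.0]
wrist_force: [-1.0, -1.3, -1.1]
finger_gap: 0.5
```

```bash
python3 -m jog '[0,0,1,0,0,0, 0,0,2,0,0,0, 0,0,2,0,0,0]'
```

```text
clock: 6.2
eef_pos: [612.2, -107.1, 83.4]
eef_rot: [-1.573, 0.0, -0.001]
wrist_force: [-0.3, -9.7, -2.6]
finger_gap: 0.3
```

```bash
python3 -m jog '[0,0,0.5,0,0,0, 0,0,1,0,0,0, 0,0,1,0,0,0, 0,0,1,0,0,0]'
```

```text
clock: 6.53
eef_pos: [612.1, -107.0, 83.4]
eef_rot: [-1.574, -0.0, -0.001]
wrist_force: [-0.4, -15.8, -3.4]
finger_gap: 0.1
```

```bash
cat >> h.py <<'E'
PIN=P2W(-60,-30)
def hpose(a,gap=0,z=84,L=112,half=12.5+9):
    # handle angle a outward from -x_p ; returns TCP pos, yaw
    h=-ex*np.cos(a)-ey*np.sin(a); n=-ex*np.sin(a)+ey*np.cos(a)
    # n must point inward (+y_p)
    p=PIN+L*h-n*(half+gap); return np.r_[p,z], np.arctan2(-n[0],n[1])
E
python3 -m jog '[0,0,-10,0,0,0, 0,0,-25,0,0,0, 0,-30,-27,0,0,0, 0,-66,-27,0,0,0, 0,-80,-27,0,0,0]'; python3 -c "
from h import *
st(); print(PIN)
p,y=hpose(0.75,18,z=164); print(p,y); print(row(p,y))"
```

```text
clock: 6.95
eef_pos: [613.4, -133.3, 168.2]
eef_rot: [-1.572, -0.005, -0.001]
wrist_force: [0.3, -0.7, 0.2]
finger_gap: 0.2
6.95 pos [ 613.4 -133.3  168.2] yaw -0.001 F [ 0.3 -0.7  0.2] gap 0.2
[554.22096511  58.95808257]
[448.53889082 113.13879106 164.        ] -0.8127963267948966
[-165.1, 3.1, 246.3, -0.1, 46.5, 0.3]
```

```bash
python3 -m jog '[-165,0,246,0,46.5,0, -165,0,246,0,46.5,0, -165,0,246,0,46.5,0, -165,0,246,0,46.5,0, -165,0,246,0,46.5,0, -165,0,246,0,46.5,0, -165,0,246,0,46.5,0, -165,0,246,0,46.5,0, -165,0,246,0,46.5,0, -165,0,246,0,46.5,0]'; python3 -c "
from h import *
st()
p,y=hpose(0.75,15,z=84); print(p,y); print(row(p,y))
T=cam('top'); im=cv2.cvtColor(T['img'],cv2.COLOR_RGB2BGR)[165:315,140:370]; cv2.imwrite('pics/t3.png',cv2.resize(im,None,fx=3.4,fy=3.4,interpolation=2))
T=cam('side'); im=cv2.cvtColor(T['img'],cv2.COLOR_RGB2BGR)[110:360,200:350]; cv2.imwrite('pics/s3.png',cv2.resize(im,None,fx=2.4,fy=2.4,interpolation=2))
"
```

```text
clock: 7.78
eef_pos: [447.9, 113.7, 163.9]
eef_rot: [-1.57, -0.001, -0.81]
wrist_force: [0.9, 0.2, 0.4]
finger_gap: 0.3
7.78 pos [447.9 113.7 163.9] yaw -0.81 F [0.9 0.2 0.4] gap 0.3
[450.71752803 115.20120225  84.        ] -0.8127963267948966
[0.8, 79.9, 3.0, -0.0, 0.2, 0.0]
```

View pics/t3.png

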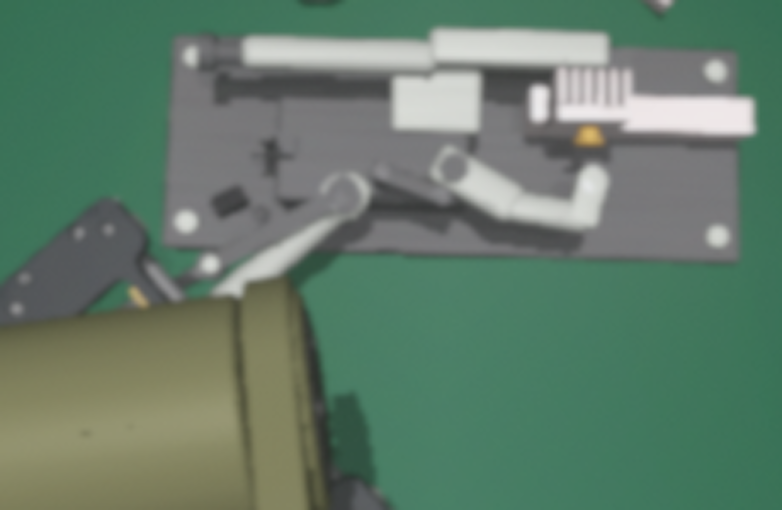

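View pics/s3.png

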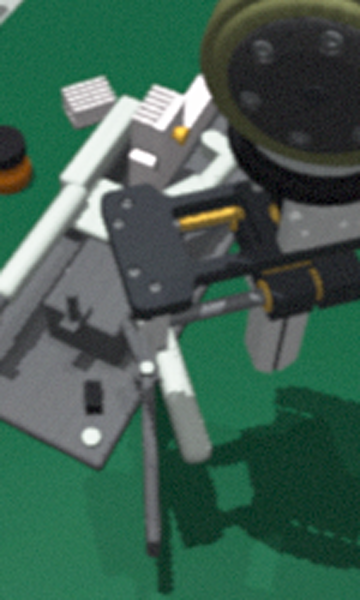

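```bash
python3 -m jog '[0,35,0,0,0,0, 0,65,0,0,0,0, 0,80,0,0,0,0, 0,80,0,0,0,0, 0,80,5,0,0,0, 0,80,10,0,0,0, 0,80,10,0,0,0]'; python3 -c "
from h import *
st()
s=manip.read_state(); R0=R.from_euler('xyz',s['eef_rot'])
for a in np.arange(0.75,-0.21,-0.05):
    p,y=hpose(a,0,z=84); print(round(a,2),row(p,y,s['eef_pos'],R0))
"
```

```text
clock: 8.47
eef_pos: [456.2, 121.2, 84.9]
eef_rot: [-1.569, -0.001, -0.812]
wrist_force: [0.5, 0.5, 0.9]
finger_gap: 0.3
8.47 pos [456.2 121.2  84.9] yaw -0.812 F [0.5 0.5 0.9] gap 0.3
0.75 [0.6, 0.9, 6.9, -0.1, 0.0, 0.1]
0.7 [-0.4, 0.9, 12.5, -0.1, 2.9, 0.1]
0.65 [-1.0, 0.9, 18.2, -0.1, 5.8, 0.1]
0.6 [-1.4, 0.9, 23.9, -0.1, 8.6, 0.1]
0.55 [-1.5, 0.9, 29.6, -0.1, 11.5, 0.1]
0.5 [-1.3, 0.9, 35.3, -0.1, 14.4, 0.1]
0.45 [-0.8, 1.0, 40.9, -0.1, 17.2, 0.1]
0.4 [0.0, 1.0, 46.6, -0.1, 20.1, 0.1]
0.35 [1.1, 1.0, 52.2, -0.1, 23.0, 0.1]
0.3 [2.4, 1.0, 57.7, -0.1, 25.8, 0.0]
0.25 [4.0, 1.0, 63.2, -0.1, 28.7, 0.0]
0.2 [5.9, 1.0, 68.6, -0.1, 31.6, 0.0]
0.15 [8.0, 1.0, 73.9, -0.2, 34.4, 0.0]
0.1 [10.4, 1.1, 79.0, -0.2, 37.3, 0.0]
0.05 [13.1, 1.1, 84.1, -0.2, 40.1, 0.0]
-0.0 [16.0, 1.1, 89.0, -0.2, 43.0, 0.0]
-0.05 [19.2, 1.1, 93.7, -0.2, 45.9, 0.0]
-0.1 [22.6, 1.1, 98.3, -0.2, 48.7, 0.0]
-0.15 [26.2, 1.1, 102.7, -0.2, 51.6, 0.0]
-0.2 [30.0, 1.2, 107.0, -0.2, 54.5, 0.0]
```

```bash
python3 -m jog '[0.3,0,3.5,0,0,0, 0.6,0,7,0,0,0, 0,0,10,0,1.5,0, -0.4,0,12.5,0,2.9,0, -0.7,0,15.5,0,4.3,0, -1,0,18,0,5.8,0, -1,0,18,0,5.8,0, -1,0,18,0,5.8,0]'
```

```text
clock: 9.13
eef_pos: [467.2, 134.1, 83.7]
eef_rot: [-1.57, -0.0, -0.912]
wrist_force: [-0.3, -0.4, -0.6]
finger_gap: 0.6
```

```bash
python3 -c "
from h import *
T=cam('side'); im=cv2.cvtColor(T['img'],cv2.COLOR_RGB2BGR)[110:360,200:350]; cv2.imwrite('pics/s4.png',cv2.resize(im,None,fx=2.4,fy=2.4,interpolation=2))
s=manip.read_state(); R0=R.from_euler('xyz',s['eef_rot'])
for a in np.arange(0.65,0.3,-0.05):
    p,y=hpose(a,0,z=84); print(round(a,2),row(p,y,s['eef_pos'],R0))
"
```

```text
0.65 [0.7, -0.3, 1.6, -0.0, 0.0, 0.0]
0.6 [-0.2, -0.3, 7.2, -0.0, 2.9, 0.0]
0.55 [-0.9, -0.3, 12.9, -0.0, 5.8, 0.0]
0.5 [-1.3, -0.3, 18.6, -0.0, 8.6, 0.0]
0.45 [-1.3, -0.3, 24.3, -0.0, 11.5, 0.0]
0.4 [-1.1, -0.3, 29.9, -0.0, 14.4, 0.0]
0.35 [-0.6, -0.3, 35.6, -0.0, 17.2, 0.0]
```

View pics/s4.png

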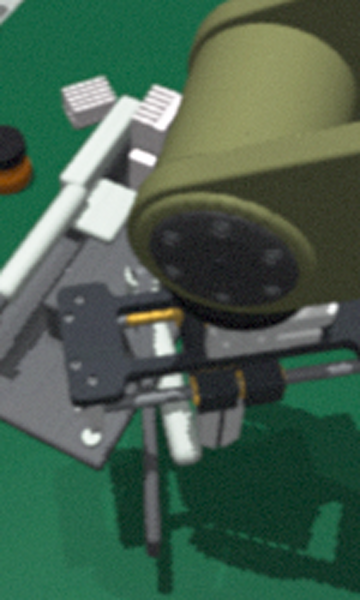

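```bash
python3 -m jog '[0.2,0,4.4,0,1.5,0, -0.2,0,7.2,0,2.9,0, -0.6,0,10,0,4.3,0, -0.9,0,12.9,0,5.8,0, -1.1,0,15.7,0,7.2,0, -1.3,0,18.6,0,8.6,0, -1.3,0,18.6,0,8.6,0, -1.3,0,18.6,0,8.6,0]'
```

```text
clock: 9.85
eef_pos: [480.8, 146.3, 83.5]
eef_rot: [-1.571, -0.0, -1.062]
wrist_force: [-0.1, 0.4, 0.3]
finger_gap: 0.3
```

```bash
python3 -m jog '[-0.5,0,2.8,0,1.4,0, -0.9,0,5.6,0,2.9,0, -1.3,0,8.5,0,4.3,0, -1.6,0,11.3,0,5.8,0, -1.6,0,11.3,0,5.8,0]'; python3 -c "
from h import *
st()
T=cam('top'); im=cv2.cvtColor(T['img'],cv2.COLOR_RGB2BGR)[165:315,140:370]; cv2.imwrite('pics/t5.png',cv2.resize(im,None,fx=3.4,fy=3.4,interpolation=2))
T=cam('side'); im=cv2.cvtColor(T['img'],cv2.COLOR_RGB2BGR)[110:360,200:350]; cv2.imwrite('pics/s5.png',cv2.resize(im,None,fx=2.4,fy=2.4,interpolation=2))
"
```

```text
clock: 10.27
eef_pos: [490.1, 153.3, 83.5]
eef_rot: [-1.571, -0.0, -1.165]
wrist_force: [0.2, -0.8, 0.5]
finger_gap: 0.3
10.27 pos [490.1 153.3  83.5] yaw -1.165 F [ 0.2 -0.8  0.5] gap 0.3
```

View pics/t5.png

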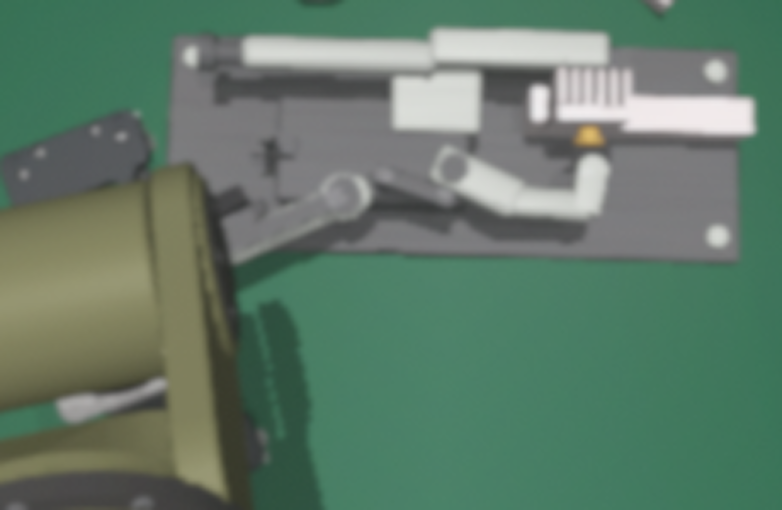

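View pics/s5.png

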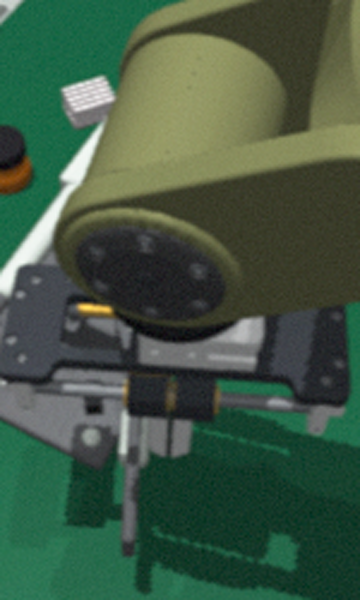

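```bash
python3 -m jog '[-0.5,0,2.8,0,1.4,0, -0.9,0,5.6,0,2.9,0, -1.3,0,8.5,0,4.3,0, -1.6,0,11.3,0,5.8,0, -1.6,0,11.3,0,5.8,0]'
```

```text
clock: 10.78
eef_pos: [499.8, 159.2, 83.5]
eef_rot: [-1.571, 0.0, -1.266]
wrist_force: [0.4, 0.6, 0.3]
finger_gap: 0.4
```

```bash
python3 -m jog '[-0.5,0,2.8,0,1.4,0, -0.9,0,5.6,0,2.9,0, -1.3,0,8.5,0,4.3,0, -1.6,0,11.3,0,5.8,0, -1.6,0,11.3,0,5.8,0]'
```

```text
clock: 11.2
eef_pos: [509.0, 164.2, 83.0]
eef_rot: [-1.573, 0.001, -1.366]
wrist_force: [-5.7, 2.0, 0.9]
finger_gap: 0.3
```

```bash
python3 -m jog '[-0.5,0,2.8,0,1.4,0, -0.9,0,5.6,0,2.9,0, -0.9,0,5.6,0,2.9,0]'
```

```text
clock: 11.45
eef_pos: [514.1, 166.4, 83.0]
eef_rot: [-1.574, 0.001, -1.417]
wrist_force: [-6.1, 3.0, 0.6]
finger_gap: 0.3
```

```bash
python3 -m jog '[-0.5,0,2.8,0,1.4,0, -0.9,0,5.6,0,2.9,0, -0.9,0,5.6,0,2.9,0]'
```

```text
clock: 11.7
eef_pos: [519.5, 168.2, 83.0]
eef_rot: [-1.574, 0.001, -1.468]
wrist_force: [-7.6, 3.4, 0.9]
finger_gap: 0.7
```

```bash
python3 -m jog '[-0.5,0,2.8,0,1.4,0, -0.9,0,5.6,0,2.9,0, -0.9,0,5.6,0,2.9,0]'; python3 -c "
from h import *
st(); manip.read_state()
s=manip.read_state(); p=s['eef_pos'][:2]
yaw=s['eef_rot'][2]; n=np.array([-np.sin(yaw),np.cos(yaw)]); c=p+n*21.5; print(c-PIN, np.arctan2(-(c-PIN)@ey,-(c-PIN)@ex), np.linalg.norm(c-PIN))"
```

```text
clock: 11.95
eef_pos: [525.3, 169.7, 83.1]
eef_rot: [-1.573, 0.001, -1.518]
wrist_force: [-6.1, 3.8, 1.2]
finger_gap: 0.3
11.95 pos [525.3 169.7  83.1] yaw -1.518 F [-6.1  3.8  1.2] gap 0.3
[ -7.47118438 111.88000757] 0.058679548581072875 112.12918750143795
```

```bash
python3 -m jog '[-0.3,0,1.5,0,0.8,0, -0.5,0,3,0,1.5,0, -0.5,0,3,0,1.5,0]'
```

```text
clock: 12.2
eef_pos: [528.3, 170.2, 83.2]
eef_rot: [-1.573, 0.0, -1.544]
wrist_force: [-5.2, 2.8, -0.1]
finger_gap: 0.3
```

```bash
python3 -m jog '[-0.2,0,1.5,0,0.8,0, -0.3,0,3,0,1.5,0, -0.3,0,3,0,1.5,0]'
```

```text
clock: 12.45
eef_pos: [531.4, 170.6, 83.2]
eef_rot: [-1.573, 0.0, -1.57]
wrist_force: [-5.3, 3.4, -0.6]
finger_gap: 0.2
```

```bash
python3 -m jog '[0,0,1,0,0.4,0, 0,0,2,0,0.8,0, 0,0,2,0,0.8,0]'
```

```text
clock: 12.7
eef_pos: [533.3, 170.5, 83.2]
eef_rot: [-1.573, 0.0, -1.583]
wrist_force: [-4.7, 3.1, 0.5]
finger_gap: 0.7
```

```bash
python3 -m jog '[0,0,1,0,0.5,0, 0,0,2,0,1,0, 0,0,3,0,1.5,0, 0,0,3,0,1.5,0]'
```

```text
clock: 13.03
eef_pos: [536.5, 170.4, 83.3]
eef_rot: [-1.572, 0.0, -1.61]
wrist_force: [-4.2, 3.5, 0.6]
finger_gap: 0.2
```

```bash
python3 -m jog '[0,0,1,0,0.5,0, 0,0,2,0,1,0, 0,0,2,0,1,0]'
```

```text
clock: 13.28
eef_pos: [539.0, 170.2, 83.4]
eef_rot: [-1.571, 0.0, -1.628]
wrist_force: [-3.5, 3.1, -0.4]
finger_gap: 0.5
```

```bash
python3 -m jog '[0,0,1,0,0.5,0, 0,0,2,0,1,0, 0,0,2,0,1,0]'
```

```text
clock: 13.53
eef_pos: [541.4, 170.0, 83.5]
eef_rot: [-1.571, -0.0, -1.647]
wrist_force: [-1.3, 1.5, -0.1]
finger_gap: 0.6
```

Force is falling towards zero: close to centre.

```bash
python3 -m jog '[0.2,0,1,0,0.5,0, 0.3,0,2,0,1,0, 0.3,0,2,0,1,0]'
```

```text
clock: 13.78
eef_pos: [543.4, 169.5, 83.6]
eef_rot: [-1.57, -0.0, -1.665]
wrist_force: [-1.2, 0.6, -0.1]
finger_gap: 0.5
```

```bash
python3 -m jog '[0.2,0,1,0,0.5,0, 0.3,0,2,0,1,0, 0.3,0,2,0,1,0]'
```

```text
clock: 14.03
eef_pos: [545.4, 169.0, 83.6]
eef_rot: [-1.57, -0.0, -1.682]
wrist_force: [0.1, 0.3, -0.5]
finger_gap: 0.2
```

```bash
python3 -m jog '[0.2,0,1,0,0.5,0, 0.3,0,2,0,1,0, 0.3,0,2,0,1,0]'
```

```text
clock: 14.28
eef_pos: [547.3, 168.5, 83.6]
eef_rot: [-1.57, -0.0, -1.699]
wrist_force: [-0.3, 1.3, 0.8]
finger_gap: 0.7
```

```bash
python3 -m jog '[0.2,0,1,0,0.5,0, 0.3,0,2,0,1,0, 0.3,0,2,0,1,0]'
```

```text
clock: 14.53
eef_pos: [549.2, 168.0, 83.5]
eef_rot: [-1.571, 0.0, -1.717]
wrist_force: [-0.5, -0.5, 0.3]
finger_gap: -0.1
```

```bash
python3 -m jog '[0.2,0,1,0,0.5,0, 0.3,0,1.5,0,0.8,0, 0.3,0,1.5,0,0.8,0]'; python3 -c "
from h import *
T=cam('top'); im=cv2.cvtColor(T['img'],cv2.COLOR_RGB2BGR)[165:315,140:370]; cv2.imwrite('pics/t6.png',cv2.resize(im,None,fx=3.4,fy=3.4,interpolation=2))
"
```

```text
clock: 14.78
eef_pos: [550.5, 167.6, 83.5]
eef_rot: [-1.571, 0.0, -1.731]
wrist_force: [-0.0, 0.0, -0.2]
finger_gap: 0.5
```

View pics/t6.png

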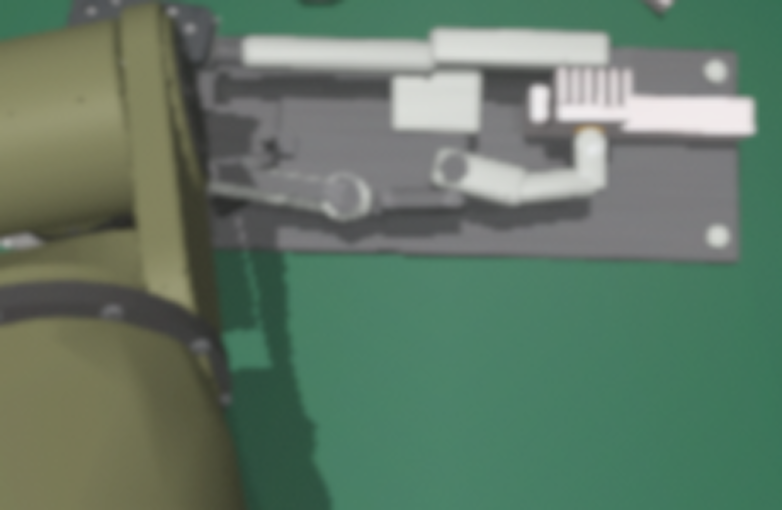

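```bash
python3 -m jog '[0.3,0,1,0,0.5,0, 0.5,0,2,0,1,0, 0.5,0,2,0,1,0]'
```

```text
clock: 15.08
eef_pos: [552.1, 167.0, 83.4]
eef_rot: [-1.572, 0.0, -1.748]
wrist_force: [-1.5, 2.2, 0.7]
finger_gap: 0.2
```

```bash
python3 -m jog '[0.2,0,1,0,0.5,0, 0.4,0,1.5,0,0.5,0, 0.4,0,1.5,0,0.5,0]'
```

```text
clock: 15.33
eef_pos: [553.0, 166.8, 83.2]
eef_rot: [-1.573, 0.0, -1.756]
wrist_force: [-5.5, 6.5, 0.2]
finger_gap: 0.2
```

```bash
python3 -m jog '[0.2,0,1,0,0,0, 0.4,0,1.5,0,0,0, 0.4,0,1.5,0,0,0]'
```

```text
clock: 15.58
eef_pos: [553.9, 166.5, 83.0]
eef_rot: [-1.574, 0.001, -1.756]
wrist_force: [-8.1, 9.4, 0.8]
finger_gap: 0.6
```

```bash
python3 -m jog '[-0.8,0,-4,0,0,0, -0.8,0,-15,0,0,0, -0.8,0,-30,0,0,0, -0.8,-30,-35,0,0,0, -0.8,-70,-35,0,0,0, -0.8,-90,-50,0,0,0, -0.8,-90,-90,0,0,0, -0.8,-90,-120,0,0,0, -0.8,-90,-120,0,0,0]'; python3 -c "
from h import *
st()
T=cam('top'); im=cv2.cvtColor(T['img'],cv2.COLOR_RGB2BGR)[165:315,140:370]; cv2.imwrite('pics/t7.png',cv2.resize(im,None,fx=3.4,fy=3.4,interpolation=2))
S=cam('side'); im=cv2.cvtColor(S['img'],cv2.COLOR_RGB2BGR)[110:360,190:350]; cv2.imwrite('pics/s7.png',cv2.resize(im,None,fx=2.4,fy=2.4,interpolation=2))
for P in(S,T):
  print([(a['xy'],a['score'],atz(P,a['xy'],78).round(1)) for a in manip.tip_of('lever_tail',P)])
"
```

```text
clock: 16.33
eef_pos: [433.9, 188.8, 173.9]
eef_rot: [-1.571, -0.0, -1.755]
wrist_force: [0.5, -1.0, -0.1]
finger_gap: 0.5
16.33 pos [433.9 188.8 173.9] yaw -1.755 F [ 0.5 -1.  -0.1] gap 0.5
[([194.8, 301.6], 0.79, array([578.5, 221.8,  78. ])), ([262.0, 223.7], 0.58, array([555.7,  55.1,  78. ]))]
[([153.6, 207.9], 0.7, array([579.4, 224.7,  78. ]))]
```

View pics/t7.png

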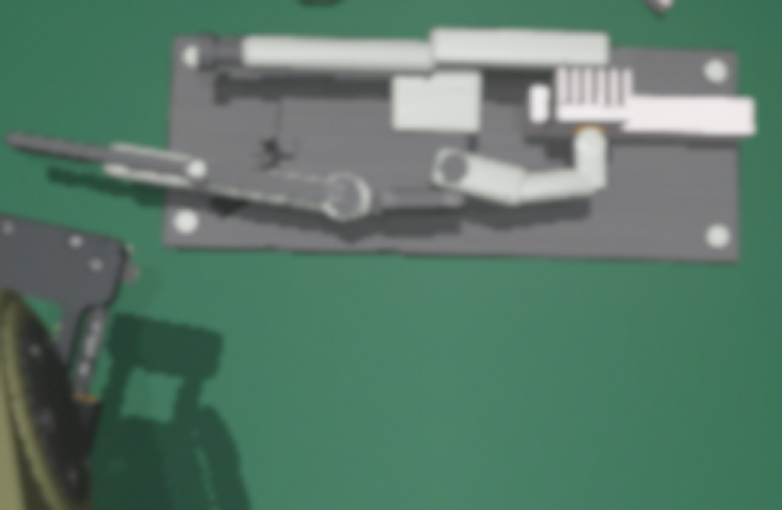

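View pics/s7.png

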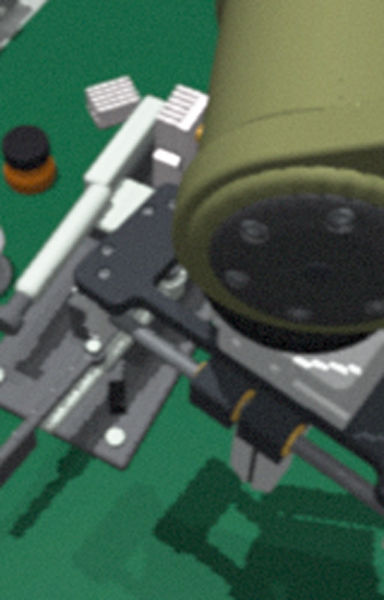

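```bash
cat >> h.py <<'E'
def hn(a): return -ex*np.cos(a)-ey*np.sin(a), -ex*np.sin(a)+ey*np.cos(a)
def lpose(a,b,gap=0,z=84,half=16.5,L=87):
    h,n=hn(a); hb,nb=hn(b); p=PIN+80*h+L*hb+nb*(half+gap); return np.r_[p,z],np.arctan2(-nb[0],nb[1])
E
python3 -c "
from h import *
p,y=lpose(-.15,-.15,16,z=174); print(p,y,row(p,y))"
```

```text
[610.02823579 219.67770968 174.        ] -1.7127963267948965 [-62.6, -0.1, 163.1, -0.0, -2.5, -0.0]
```

```bash
python3 -m jog '[-62.6,0,163,0,-2.5,0, -62.6,0,163,0,-2.5,0, -62.6,0,163,0,-2.5,0, -62.6,0,163,0,-2.5,0, -62.6,0,163,0,-2.5,0, -62.6,0,163,0,-2.5,0, -62.6,0,163,0,-2.5,0]'; python3 -c "
from h import *
st()
S=cam('side'); save(S,'s8.png')
T=cam('top'); im=cv2.cvtColor(T['img'],cv2.COLOR_RGB2BGR)[165:315,100:330]; cv2.imwrite('pics/t8.png',cv2.resize(im,None,fx=3.4,fy=3.4,interpolation=2))
"
```

```text
clock: 17.12
eef_pos: [609.2, 219.3, 172.2]
eef_rot: [-1.572, -0.001, -1.713]
wrist_force: [-0.1, -0.2, 0.1]
finger_gap: 0.3
17.12 pos [609.2 219.3 172.2] yaw -1.713 F [-0.1 -0.2  0.1] gap 0.3
```

View pics/s8.png

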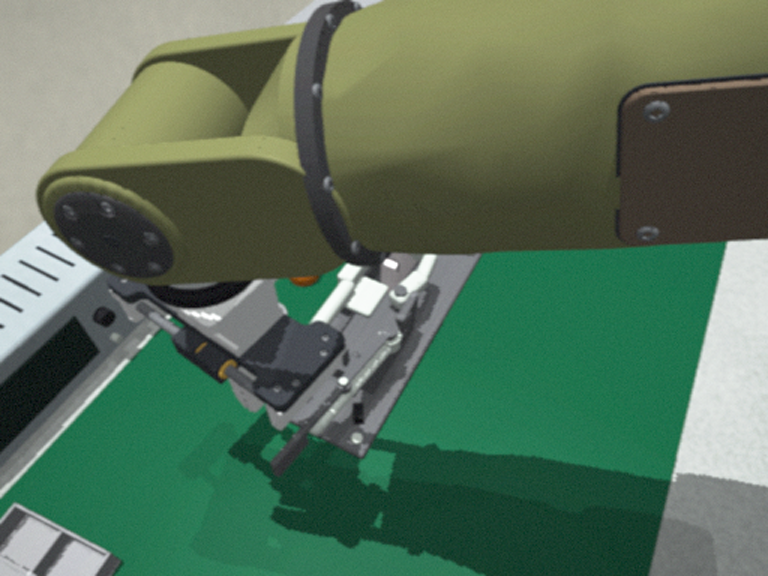

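View pics/t8.png

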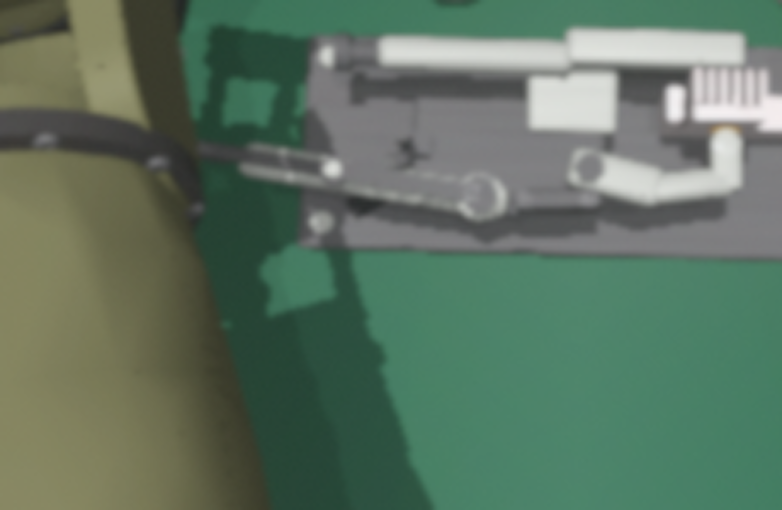

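```bash
python3 -m jog '[0,30,0,0,0,0, 0,55,0,0,0,0, 0,75,0,0,0,0, 0,88,0,0,0,0, 0,88,0,0,0,0, 0,88,0,0,0,0]'; python3 -c "
from h import *
st()
s=manip.read_state(); R0=R.from_euler('xyz',s['eef_rot'])
for a,b in [(-.15,x) for x in np.arange(-.15,.56,.1)]+[(x,x+.7) for x in np.arange(-.05,.56,.1)]:
    p,y=lpose(a,b,0,z=84); print(round(a,2),round(b,2),p.round(1),row(p,y,s['eef_pos'],R0))
S=cam('side'); im=cv2.cvtColor(S['img'],cv2.COLOR_RGB2BGR)[210:350,130:310]; cv2.imwrite('pics/s9.png',cv2.resize(im,None,fx=4,fy=4,interpolation=2))
"
```

```text
clock: 17.72
eef_pos: [609.0, 219.9, 86.3]
eef_rot: [-1.57, 0.0, -1.712]
wrist_force: [0.3, -0.7, 0.5]
finger_gap: 0.2
17.72 pos [609.  219.9  86.3] yaw -1.712 F [ 0.3 -0.7  0.5] gap 0.2
-0.15 -0.15 [594.2 221.9  84. ] [0.0, 2.3, -14.9, -0.0, 0.0, -0.0]
-0.15 -0.05 [585.7 224.4  84. ] [-1.2, 2.3, -23.7, -0.0, -5.7, -0.0]
-0.15 0.05 [577. 226.  84.] [-1.5, 2.3, -32.5, -0.0, -11.4, -0.0]
-0.15 0.15 [568.1 226.7  84. ] [-1.0, 2.3, -41.4, -0.0, -17.2, -0.0]
-0.15 0.25 [559.3 226.5  84. ] [0.5, 2.3, -50.1, -0.0, -22.9, -0.0]
-0.15 0.35 [550.5 225.4  84. ] [2.8, 2.3, -58.7, -0.0, -28.6, -0.0]
-0.15 0.45 [541.9 223.5  84. ] [5.9, 2.3, -66.9, -0.0, -34.4, -0.0]
-0.15 0.55 [533.5 220.7  84. ] [9.8, 2.3, -74.9, -0.0, -40.1, -0.0]
-0.05 0.65 [517.4 217.8  84. ] [15.0, 2.3, -90.3, -0.0, -45.8, 0.0]
0.05 0.75 [501.8 213.3  84. ] [21.6, 2.3, -105.2, -0.0, -51.5, 0.0]
0.15 0.85 [486.6 207.3  84. ] [29.7, 2.2, -119.4, -0.0, -57.3, 0.0]
0.25 0.95 [472.1 199.8  84. ] [39.1, 2.2, -132.7, -0.0, -63.0, 0.0]
0.35 1.05 [458.5 190.9  84. ] [49.9, 2.2, -144.9, -0.0, -68.7, 0.0]
0.45 1.15 [445.8 180.7  84. ] [61.8, 2.2, -156.0, -0.0, -74.5, 0.0]
0.55 1.25 [434.2 169.3  84. ] [74.8, 2.2, -165.9, -0.0, -80.2, 0.0]
```

View pics/s9.png

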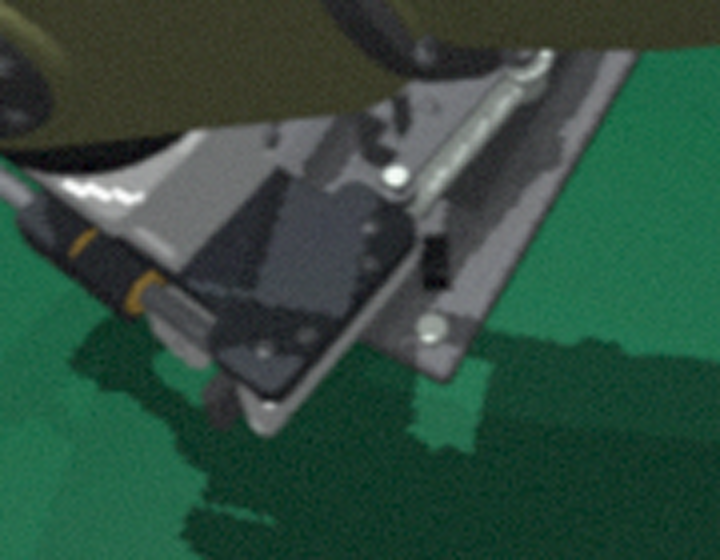

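```bash
python3 -m jog '[0,2,-5,0,0,0, 0,2,-10,0,0,0, 0,2,-15,0,0,0, -0.5,2,-19.5,0,-2.8,0, -1.2,2,-23.7,0,-5.7,0, -1.2,2,-23.7,0,-5.7,0]'
```

```text
clock: 18.27
eef_pos: [585.2, 224.7, 84.1]
eef_rot: [-1.57, 0.0, -1.61]
wrist_force: [1.1, -0.5, -0.0]
finger_gap: 0.4
```

```bash
python3 -m jog '[-0.7,0,-4.4,0,-2.8,0, -1.2,0,-8.8,0,-5.7,0, -1.2,0,-8.8,0,-5.7,0]'
```

```text
clock: 18.52
eef_pos: [576.7, 226.2, 84.0]
eef_rot: [-1.57, 0.0, -1.512]
wrist_force: [0.5, 0.8, 0.9]
finger_gap: 0.7
```

```bash
python3 -m jog '[-0.7,0,-4.4,0,-2.8,0, -1.2,0,-8.8,0,-5.7,0, -1.2,0,-8.8,0,-5.7,0]'
```

```text
clock: 18.77
eef_pos: [567.8, 226.7, 83.7]
eef_rot: [-1.571, 0.0, -1.414]
wrist_force: [0.7, -0.3, -0.1]
finger_gap: 0.3
```

```bash
python3 -m jog '[-0.7,0,-4.4,0,-2.8,0, -1.2,0,-8.8,0,-5.7,0, -1.2,0,-8.8,0,-5.7,0]'
```

```text
clock: 19.02
eef_pos: [559.0, 226.4, 83.6]
eef_rot: [-1.571, -0.0, -1.316]
wrist_force: [-0.2, -0.0, -1.0]
finger_gap: 0.2
```

```bash
python3 -m jog '[-0.7,0,-4.4,0,-2.8,0, -1.2,0,-8.8,0,-5.7,0, -1.2,0,-8.8,0,-5.7,0]'
```

```text
clock: 19.27
eef_pos: [550.4, 225.3, 83.5]
eef_rot: [-1.571, 0.0, -1.217]
wrist_force: [0.1, -0.4, 0.0]
finger_gap: 0.7
```

```bash
python3 -c "
from h import *
S=cam('side'); save(S,'s10.png')
T=cam('top'); im=cv2.cvtColor(T['img'],cv2.COLOR_RGB2BGR)[165:315,100:330]; cv2.imwrite('pics/t10.png',cv2.resize(im,None,fx=3.4,fy=3.4,interpolation=2))
"
```

```text
(no output)
```

View pics/s10.png

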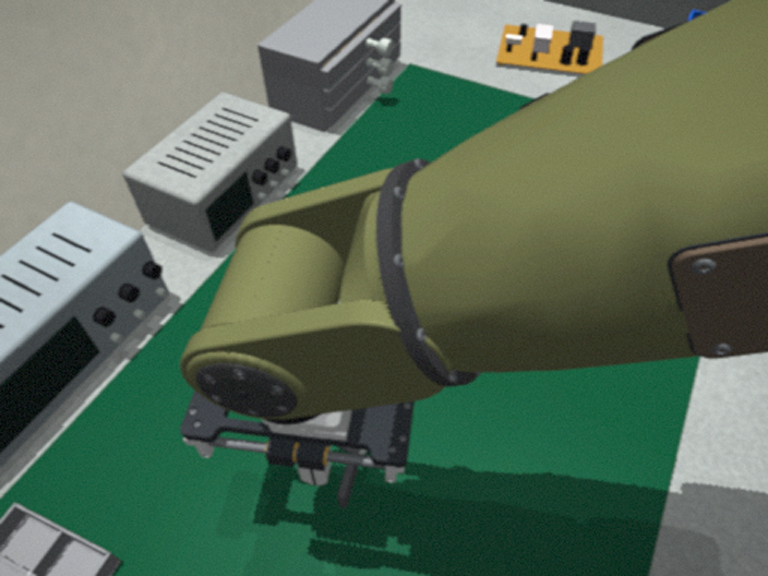

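View pics/t10.png

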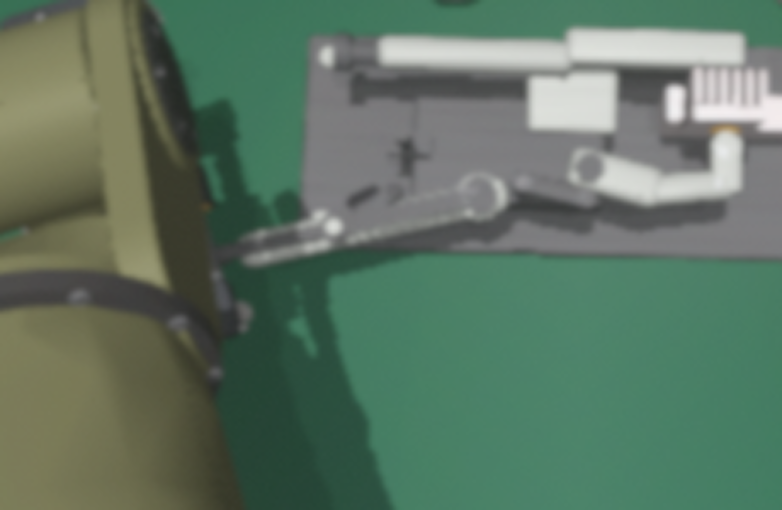

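```bash
python3 -c "
from h import *
s=manip.read_state(); R0=R.from_euler('xyz',s['eef_rot'])
for a,b in [(.22,x) for x in np.arange(.35,.96,.1)]+[(x,x+.7) for x in np.arange(.3,.66,.05)]:
    p,y=lpose(a,b,0,z=84); print(round(a,2),round(b,2),p.round(1),row(p,y,s['eef_pos'],R0))
"
```

```text
0.22 0.35 [521.1 224.2  84. ] [-9.1, -0.4, -28.4, -0.0, -0.4, 0.0]
0.22 0.45 [512.5 222.2  84. ] [-10.2, -0.4, -37.1, -0.0, -6.1, 0.0]
0.22 0.55 [504.1 219.4  84. ] [-10.5, -0.4, -46.0, -0.0, -11.8, 0.0]
0.22 0.65 [496.  215.8  84. ] [-9.9, -0.4, -54.8, -0.0, -17.6, 0.0]
0.22 0.75 [488.3 211.4  84. ] [-8.4, -0.4, -63.5, -0.0, -23.3, 0.0]
0.22 0.85 [481.1 206.3  84. ] [-6.1, -0.4, -72.1, -0.0, -29.0, 0.0]
0.22 0.95 [474.5 200.4  84. ] [-2.9, -0.4, -80.3, -0.0, -34.8, 0.0]
0.3 1.0 [465.2 195.6  84. ] [-1.5, -0.4, -90.7, -0.0, -37.6, 0.0]
0.35 1.05 [458.5 190.9  84. ] [0.5, -0.4, -98.6, -0.0, -40.5, 0.0]
0.4 1.1 [452. 186.  84.] [3.0, -0.4, -106.4, -0.0, -43.3, 0.0]
0.45 1.15 [445.8 180.7  84. ] [5.8, -0.4, -114.0, -0.0, -46.2, 0.0]
0.5 1.2 [439.8 175.2  84. ] [8.9, -0.4, -121.5, -0.0, -49.1, 0.0]
0.55 1.25 [434.2 169.3  84. ] [12.5, -0.4, -128.9, -0.0, -51.9, 0.0]
0.6 1.3 [428.8 163.2  84. ] [16.4, -0.4, -136.0, -0.0, -54.8, 0.0]
0.65 1.35 [423.7 156.8  84. ] [20.7, -0.4, -143.0, -0.0, -57.7, 0.0]
```

```bash
python3 -m jog '[-3,0,-9.5,0,0,0, -6,0,-19,0,0,0, -9,0,-28.4,0,-0.4,0, -9.7,0,-33,0,-3.2,0, -10.2,0,-37,0,-6,0, -10.4,0,-41.5,0,-9,0, -10.5,0,-46,0,-12,0, -10.2,0,-50.5,0,-15,0, -9.9,0,-54.8,0,-17.6,0, -9.9,0,-54.8,0,-17.6,0]'
```

```text
clock: 20.2
eef_pos: [495.7, 215.5, 83.6]
eef_rot: [-1.571, -0.0, -0.909]
wrist_force: [-0.0, 0.9, 1.3]
finger_gap: 0.4
```

```bash
python3 -c "
from h import *
S=cam('side'); save(S,'s11.png')
T=cam('top'); im=cv2.cvtColor(T['img'],cv2.COLOR_RGB2BGR)[165:315,100:330]; cv2.imwrite('pics/t11.png',cv2.resize(im,None,fx=3.4,fy=3.4,interpolation=2))
"
```

```text
(no output)
```

View pics/t11.png

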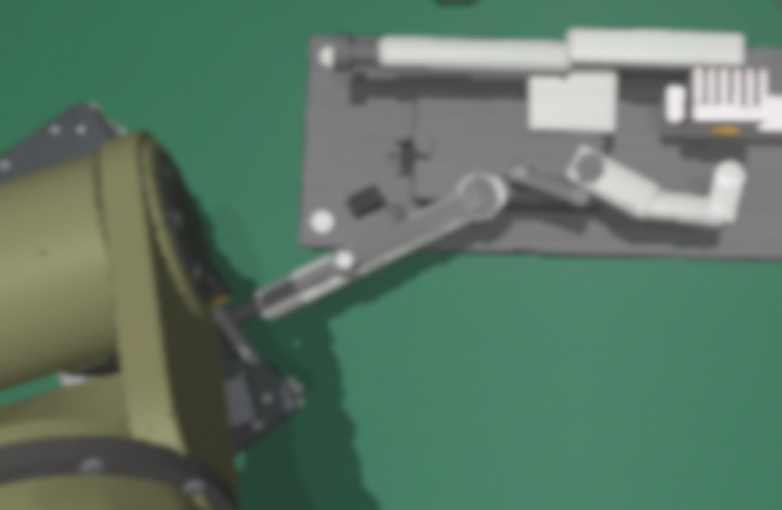

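View pics/s11.png

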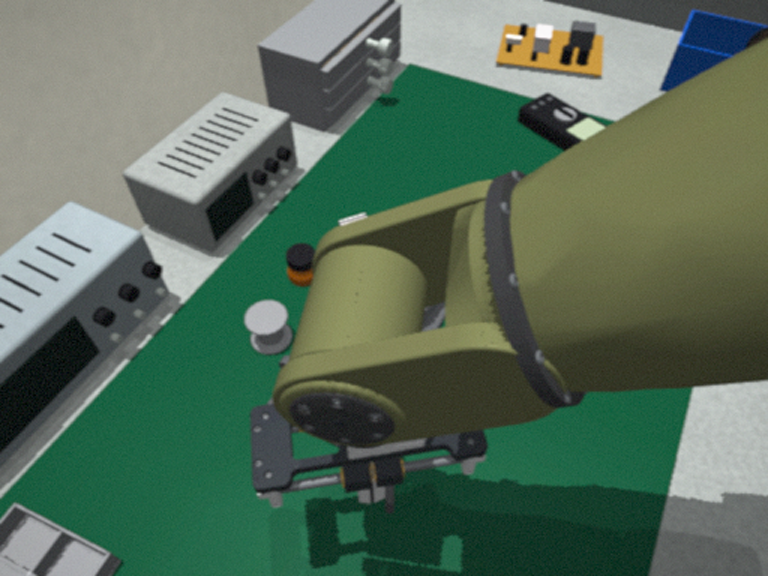

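```bash
python3 -c "
from h import *
s=manip.read_state(); R0=R.from_euler('xyz',s['eef_rot'])
c=s['eef_pos'][:2]-PIN
for t in [.05,.1,.15,.2,.25]:
    q=np.array([[np.cos(t),-np.sin(t)],[np.sin(t),np.cos(t)]])@c+PIN; print(t,row(np.r_[q,84],s['eef_rot'][2]+t))
"
```

```text
0.05 [-2.3, -0.4, -8.0, -0.0, -2.9, 0.0]
0.1 [-4.2, -0.4, -16.2, -0.0, -5.7, 0.0]
0.15 [-5.7, -0.4, -24.4, -0.0, -8.6, 0.0]
0.2 [-6.8, -0.4, -32.7, -0.0, -11.5, 0.0]
0.25 [-7.4, -0.4, -41.0, -0.0, -14.3, 0.0]
```

```bash
python3 -m jog '[-1.2,0,-4,0,-1.5,0, -2.3,0,-8,0,-2.9,0, -3.3,0,-12,0,-4.3,0, -4.2,0,-16.2,0,-5.7,0, -4.2,0,-16.2,0,-5.7,0]'
```

```text
clock: 20.72
eef_pos: [480.1, 208.7, 83.5]
eef_rot: [-1.571, -0.0, -0.809]
wrist_force: [1.2, -0.2, -0.0]
finger_gap: 0.3
```

```bash
python3 -m jog '[-1.2,0,-4,0,-1.5,0, -2.3,0,-8,0,-2.9,0, -2.3,0,-8,0,-2.9,0]'; python3 -c "
from h import *
T=cam('top'); im=cv2.cvtColor(T['img'],cv2.COLOR_RGB2BGR)[165:315,100:330]; cv2.imwrite('pics/t12.png',cv2.resize(im,None,fx=3.4,fy=3.4,interpolation=2))
"
```

```text
clock: 20.97
eef_pos: [472.9, 204.9, 83.5]
eef_rot: [-1.571, -0.0, -0.759]
wrist_force: [0.9, 0.4, 0.8]
finger_gap: 0.1
```

View pics/t12.png

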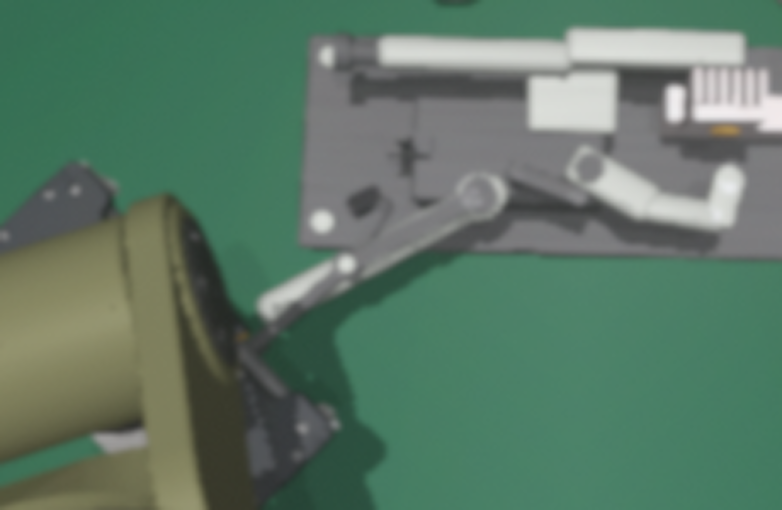

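```bash
python3 -m jog '[-1.2,0,-4,0,-1.5,0, -2.3,0,-8,0,-2.9,0, -3.3,0,-12,0,-4.3,0, -4.2,0,-16.2,0,-5.7,0, -4.2,0,-16.2,0,-5.7,0]'
```

```text
clock: 21.43
eef_pos: [458.8, 196.1, 83.6]
eef_rot: [-1.571, -0.0, -0.659]
wrist_force: [0.6, 1.6, -0.7]
finger_gap: 0.8
```

```bash
python3 -m jog '[-1.2,0,-4,0,-1.5,0, -2.3,0,-8,0,-2.9,0, -2.3,0,-8,0,-2.9,0]'
```

```text
clock: 21.68
eef_pos: [452.2, 191.3, 83.6]
eef_rot: [-1.571, -0.0, -0.609]
wrist_force: [1.4, 1.1, 0.6]
finger_gap: 0.6
```

```bash
python3 -m jog '[-1,0,-4,0,-1.5,0, -1.5,0,-6,0,-2.2,0, -1.5,0,-6,0,-2.2,0]'
```

```text
clock: 21.93
eef_pos: [447.6, 187.2, 83.6]
eef_rot: [-1.571, -0.0, -0.57]
wrist_force: [1.3, 0.8, 0.5]
finger_gap: 0.2
```

```bash
python3 -m jog '[-1,0,-4,0,-1.5,0, -1.5,0,-6,0,-2.2,0, -1.5,0,-6,0,-2.2,0]'; python3 -c "
from h import *
T=cam('top'); im=cv2.cvtColor(T['img'],cv2.COLOR_RGB2BGR)[165:315,100:330]; cv2.imwrite('pics/t13.png',cv2.resize(im,None,fx=3.4,fy=3.4,interpolation=2))
print(row([0,0,0],0)) if 0 else None
for n,z in(('jaw_nose',75),('stud_head',75)): print(n,[(a['score'],W2P(*atz(T,a['xy'],z)[:2]).round(1)) for a in manip.tip_of(n,T)])
"
```

```text
clock: 22.18
eef_pos: [442.9, 182.9, 83.5]
eef_rot: [-1.571, 0.0, -0.532]
wrist_force: [0.6, 1.0, -0.1]
finger_gap: 0.4
jaw_nose [(0.66, array([77.3, -9.3]))]
stud_head [(0.45, array([66.8, 14.4]))]
```

View pics/t13.png

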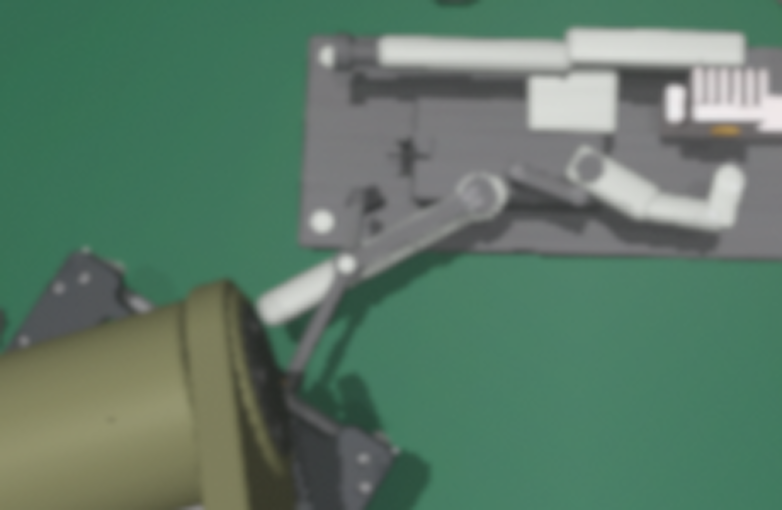

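```bash
python3 -c "
from h import *
s=manip.read_state()
h,n=hn(.48); L=PIN+80*h; c=s['eef_pos'][:2]-L; print(L,c,np.linalg.norm(c))
for t in [-.1,-.2,-.3,-.4,-.5,-.6,-.7,-.85]:
    q=np.array([[np.cos(t),-np.sin(t)],[np.sin(t),np.cos(t)]])@c+L; print(t,row(np.r_[q,83.5],s['eef_rot'][2]+t))
"
```

```text
[516.71214252 129.61987018] [-73.71087734  53.46291619] 91.05809599057878
-0.1 [1.3, 0.0, 9.0, -0.0, 5.7, -0.0]
-0.2 [3.5, 0.0, 17.8, -0.0, 11.5, -0.0]
-0.3 [6.6, 0.0, 26.4, -0.0, 17.2, -0.0]
-0.4 [10.5, 0.0, 34.6, -0.0, 22.9, -0.0]
-0.5 [15.3, 0.0, 42.4, -0.0, 28.6, -0.0]
-0.6 [20.7, 0.0, 49.7, -0.0, 34.4, -0.0]
-0.7 [26.9, 0.0, 56.4, -0.0, 40.1, -0.0]
-0.85 [37.3, 0.0, 65.1, -0.0, 48.7, -0.0]
```

```bash
python3 -m jog '[1.3,0,9,0,5.7,0, 3.5,0,17.8,0,11.5,0, 6.6,0,26.4,0,17.2,0, 10.5,0,34.6,0,22.9,0, 15.3,0,42.4,0,28.6,0, 20.7,0,49.7,0,34.4,0, 26.9,0,56.4,0,40,0, 35,0,75,0,46,0, 35,0,90,0,48,0, 35,0,90,0,48,0]'
```

```text
clock: 23.17
eef_pos: [519.5, 244.1, 83.2]
eef_rot: [-1.571, 0.0, -1.371]
wrist_force: [-0.9, 0.4, -0.6]
finger_gap: 0.5
```

```bash
python3 -m jog '[0,-30,0,0,0,0, 0,-70,0,0,0,0, 0,-110,0,0,0,0, 0,-140,-30,0,0,0, 0,-140,-30,0,0,0]'; python3 -c "
from h import *
st(); print(row([350,330,230],-0.9))"
```

```text
clock: 23.58
eef_pos: [488.1, 236.7, 229.6]
eef_rot: [-1.563, 0.001, -1.367]
wrist_force: [1.0, 1.8, 0.9]
finger_gap: 0.7
23.58 pos [488.1 236.7 229.6] yaw -1.367 F [1.  1.8 0.9] gap 0.7
[-119.3, -1.1, -116.4, -0.4, -26.8, 0.0]
```

```bash
python3 -m jog '[-119,0,-116,0,-27,0, -119,0,-116,0,-27,0, -119,0,-116,0,-27,0, -119,0,-116,0,-27,0, -119,0,-116,0,-27,0, -119,0,-116,0,-27,0, -119,0,-116,0,-27,0]'; python3 -c "
from h import *
T=cam('top'); im=cv2.cvtColor(T['img'],cv2.COLOR_RGB2BGR)[115:315,100:370]; cv2.imwrite('pics/t14.png',cv2.resize(im,None,fx=2.9,fy=2.9,interpolation=2))
S=cam('side'); im=cv2.cvtColor(S['img'],cv2.COLOR_RGB2BGR)[110:350,150:350]; cv2.imwrite('pics/s14.png',cv2.resize(im,None,fx=2.5,fy=2.5,interpolation=2))
for n,z in(('jaw_nose',75),('stud_head',75),('sink_end',71),('relay',10)):
  for P in(T,S): print(n,[(round(a['score'],2),W2P(*atz(P,a['xy'],z)[:2]).round(1),atz(P,a['xy'],z)[:2].round(1)) for a in manip.tip_of(n,P)[:2]])
"
```

```text
clock: 24.17
eef_pos: [351.8, 329.7, 223.3]
eef_rot: [-1.571, -0.0, -0.897]
wrist_force: [0.4, -0.7, -0.8]
finger_gap: 0.1
jaw_nose [(0.94, array([79. , -6.8]), array([578.5, -79.8]))]
jaw_nose [(0.84, array([80.3, -4.7]), array([580.6, -81.2]))]
stud_head [(0.48, array([70.7,  7.1]), array([592.4, -71.5]))]
stud_head [(0.52, array([72.1, 13.9]), array([599.2, -72.8]))]
sink_end [(0.96, array([94.1, 23.6]), array([609.1, -94.7]))]
sink_end [(0.76, array([102.4,  32.9]), array([ 618.4, -103. ])), (0.46, array([85. , -5.2]), array([580.1, -85.9]))]
relay [(0.57, array([-127.7,  -22.8]), array([560.9, 126.7]))]
relay [(0.66, array([-127.8,  -23.7]), array([559.9, 126.8]))]
```

View pics/t14.png

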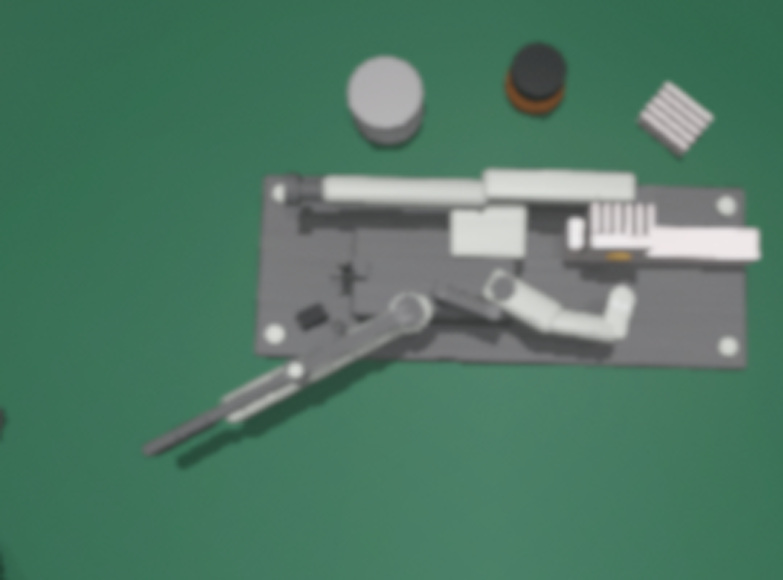

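View pics/s14.png

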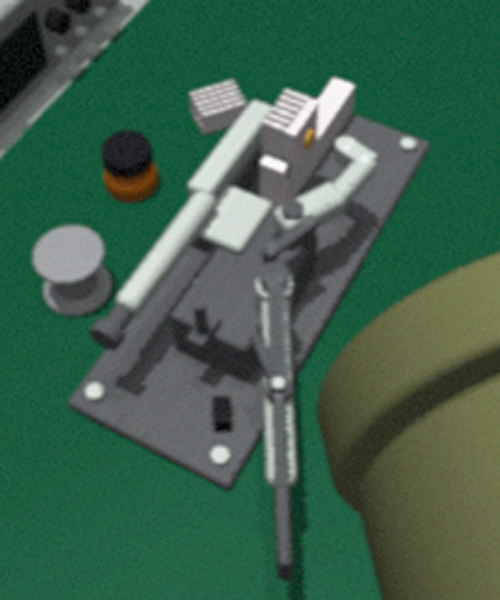

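```bash
python3 -c "
from h import *
T=cam('top'); S=cam('side')
for P,n,(x0,y0,x1,y1) in((T,'t15.png',(285,170,365,225)),(S,'s15.png',(240,130,310,205))):
  im=cv2.cvtColor(P['img'],cv2.COLOR_RGB2BGR)
  c=im[y0:y1,x0:x1]; cv2.imwrite('pics/'+n,cv2.resize(c,None,fx=8,fy=8,interpolation=2))
  hsv=cv2.cvtColor(im,cv2.COLOR_BGR2HSV); m=(hsv[...,0]>12)&(hsv[...,0]<28)&(hsv[...,1]>110); m[:y0]=0;m[y1:]=0;m[:,:x0]=0;m[:,x1:]=0
  y,x=np.nonzero(m); print(n,len(x),x.min(),x.max(),y.min(),y.max())
  for X in [(75,14),(75,11),(75,8),(75,5)]: print(X,proj(P,np.r_[P2W(*X),75]).round(1))
"
```

```text
t15.png 6 310 315 203 203
(75, 14) [313.3 202. ]
(75, 11) [313.3 203.5]
(75, 8) [313.4 205.1]
(75, 5) [313.4 206.7]
s15.png 19 272 274 162 168
(75, 14) [273.7 165. ]
(75, 11) [275.2 165.5]
(75, 8) [276.6 166. ]
(75, 5) [278.  166.6]
```

View pics/t15.png

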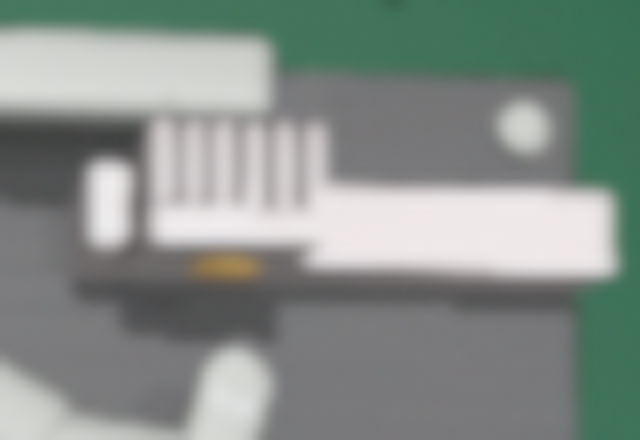

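View pics/s15.png

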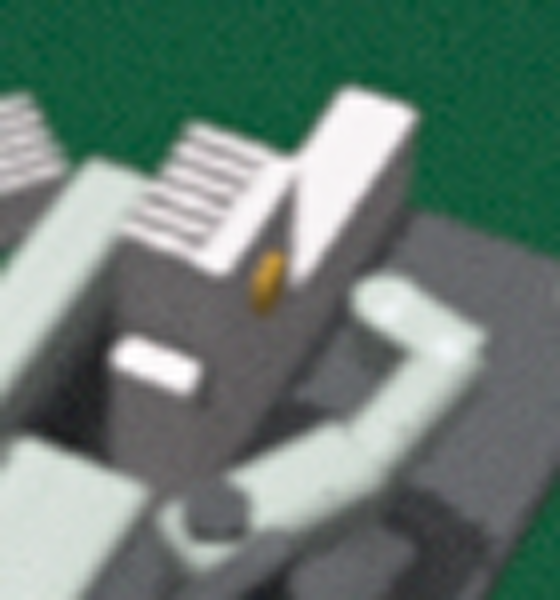

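```bash
python3 -c "
from h import *
T=cam('top'); im=cv2.cvtColor(T['img'],cv2.COLOR_RGB2BGR)[165:315,140:370]; n=cv2.resize(im,None,fx=3.4,fy=3.4,interpolation=2)
cv2.imwrite('pics/t16.png',n)
n=cv2.cvtColor(n,cv2.COLOR_BGR2GRAY).astype(np.float32)
for f in('t3','t5','t6','t7'):
  o=cv2.imread('pics/%s.png'%f,0).astype(np.float32)
  for nm,(a,b,c,d) in dict(fins=(62,112,545,640),plate=(35,260,640,760),fixed=(20,140,380,620)).items():
    s,r=cv2.phaseCorrelate(o[a:b,c:d],n[a:b,c:d]); print(f,nm,np.round(np.array(s)/3.4*1.85,2),'mm',round(r,2))
"
```

```text
t3 fins [-0.01  0.02] mm 0.98
t3 plate [-0.    0.31] mm 0.79
t3 fixed [-0.02  0.03] mm 0.76
t5 fins [-0.01  0.01] mm 0.98
t5 plate [0.03 0.27] mm 0.79
t5 fixed [-0.    0.04] mm 0.76
t6 fins [0.01 0.02] mm 0.98
t6 plate [0.04 0.27] mm 0.76
t6 fixed [-0.    0.04] mm 0.69
t7 fins [0.01 0.03] mm 0.98
t7 plate [0.04 0.28] mm 0.77
t7 fixed [0.02 0.01] mm 0.69
```

```bash
python3 -c "
from h import *
st(); print(manip.sign_off())"
```

```text
24.82 pos [351.8 330.1 223.5] yaw -0.898 F [-0.4 -0.5  0.1] gap 0.7
the job is handed in; nothing more can be done
None
```

The whole job went in one attempt, in the order asked, and I handed it in at 24.8 s with the robot touching nothing.

- **Heat sink:** I slid it about 33 mm along its rail and it stopped firmly, with the push rising to about 16 N. Its fins have not shifted by more than 0.03 mm in the pictures since then.
- **Squeeze and lock:** The force on the handle rose to about 8 N, fell to 0 over centre, and a rigid stop followed some 7 mm later. I pressed that stop with about 12 N. With the hand off, the handle stayed locked, about 0.15 rad inside parallel.
- **Stud:** Only a thin rim of its head shows, so it looks fully pressed in. I judged that by eye, because the stud detection itself scored low (about 0.5) and disagreed by several millimetres between the two cameras.
- **Release:** I pulled the lever outwards until the toggle sprang back, with no more than about 2 N at any check. I then drew the handle on until the jaw was back at its starting position in the top view. I did not feel a hard open stop.
- **Jaw clearance:** Estimates of the gap between nose and stud range from about 13 to 19 mm, all above the 10 mm asked for.
- **Other things on the bench:** Nothing was touched. In the last pictures the spool, jar, spare sink and relay look to be where they were, but I did not measure them again.

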